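# Gauge two blind brass caps and sort them by fit

## Task

Test both brass caps on the stepped gauge pin, one after the other: lower a cap upright over the pin without forcing it, let go and see how far down it sits. A cap that slides right down onto the gauge's base plate passes and is stood upright in the green tray; a cap that stops higher, on the pin's shoulder, is tight and is stood upright in the red tray. Sort the first cap before you try the second, and do not disturb the tally counter.

Things in the scene. Friction and masses are not known exactly. Their poses are not given: they have to be found in the camera images.
- cap_1: One closed-end brass cap with two thin dark bands, a cylinder 30 mm across, 46 mm tall, about 0.11 kg; flat closed top, blind bore 36 mm deep open only at the underside. Its fit cannot be seen from outside. Starts standing on the worktop. Origin at the centre of its underside, z up its axis
- cap_2: The other closed-end brass cap with two thin dark bands, a cylinder 30 mm across, 46 mm tall, about 0.11 kg; flat closed top, blind bore 36 mm deep open only at the underside. Its fit cannot be seen from outside. Starts standing on the worktop. Origin at the centre of its underside, z up its axis. It looks exactly like cap_1
- gauge: stepped plug gauge, fixed: dark square base plate 80x80 mm, 12 mm thick, four screw heads near its corners (3 mm high), an upright smooth, slippery steel pin at its centre. Origin at the centre of the plate's underside, on the pin's axis. Pin above the plate: 18.6 mm across up to 14 mm, 45 degree shoulder up to 16.3 mm, pilot 14 mm across up to 27 mm, conical tip up to 32 mm
- gauge_plate (a point): on the pin's axis at the top of the base plate, 12 mm above the gauge's origin: the underside of a passing cap (bore 22 mm) comes to rest here
- gauge_shoulder (a point): on the pin's axis at the shoulder, 27.5 mm above the gauge's origin: the underside of a tight cap (bore 16.2 mm) comes to rest about here. A passing cap lowered off-centre could also hang up here, so keep it centred
- tray_pass: green open tray for caps that pass, 90x90 mm, fixed, floor 4 mm thick, walls 4 mm thick and 14 mm high in all. Origin at the centre of its underside
- tray_reject: red open tray for tight caps, 90x90 mm, fixed, floor 4 mm thick, walls 4 mm thick and 14 mm high in all. Origin at the centre of its underside
- tally_counter: bystander: loose white round hand tally counter, 54x50 mm, 26 mm tall. Origin at the centre of its underside
Not all that is in view belongs to the job. What is shaped like the cap_1 but orange is not meant.

How it is judged:
By the outcome, as a careful person would: the job done as asked, in the order asked, and still so for the second after the job is handed in, with the robot touching nothing.
It also fails if it takes over 72 s, if anything falls off the work surface, if the arm or the gripper's body presses on something with over 40 N, if the wrist force passes 120 N, or if a joint passes its speed limit or range.

## Robot

A 7-joint arm with a two-finger parallel gripper is mounted at the origin on a cart in front of the work surface, level with it; the furniture and walls round the work are solid. World frame = base frame: x ahead of the robot, y to its left, z up, the work surface at z = 0. Lengths are in m, angles in degrees, forces in N, time in s.
With the tool pointing down it reaches from about 0.4 to 0.925 m from the base axis. Payload 5.6 kg.
Tool frame: the origin (TCP) lies at the very end of the fingers, on their centre line; the grasp point (between the pads) lies robot.hold_point_z behind it (robot.hold_point_z is the distance from the TCP to the grasp point, in m); z points along the fingers, y is the line along which they close (so a half turn about z gives the same grasp; the last joint's range is limited). The gripper opens to 85 mm and grips with 20 to 120 N. Pads are 22 mm wide; open, the fingers measure 114 mm over their backs; the gripper's body (76 mm by 85 mm) begins 54 mm behind the grasp point. The pads swing forward as they close: fully open they stand 13 mm farther back than shut.
Start: joints at [-77.12, 26.786, -0.665, 91.828, 0.344, 61.387, -3.226], TCP at [0.172, 0.627, 0.231] pointing down, gripper open.
Joint ranges: [-144.91, 144.91], [-17.63, 115.5], [-89.93, 88.59], [15.96, 139.68], [-74.01, 254.01], [8.47, 105.57], [-167.45, 167.45]. Speed limits (degrees/s): [147.25, 147.25, 180, 180, 180, 180, 180].

## Interface

Orientations are given as a 3x3 rotation matrix whose columns are the frame's x, y, z axes.
In Python, from station import robot, cams, order gives the robot as it stands.
- The arm moves only by the tool step_arm, never from a script. Its argument "motion" is one flat list of numbers, 7 for each row, row after row: the turn, a rotation vector about the tool's x, y, z in degrees, then the shift along the tool's x, y, z in mm, then the gripper's target within -1 to 1 (shut at 1, half-way at 0, fully open at -1). A call has 1 to 12 rows; each row is the pose to reach, as a shift and turn from the pose commanded when the call began, along the tool's axes at that moment; what a row does not reach only later rows make up. A row lasts 1/10 s, in which the tool goes at most 50 mm and 8.59 degrees, less where a joint would pass 70% of its speed; a pose out of reach is approached as far as the arm can. A call with a gripper value outside its range is refused whole. The fingers move at their own pace and stop on an object; the grip force is fixed at half the most. Time passes only in rows, so rows that repeat a pose let the fingers close. It gives the time, the measured TCP pose, the force, the opening and the grip force at its end, in the units of the state.
- robot.get_state(): the state, without advancing time (a new reading comes with each control period).
- cams.grab_frame(name): name is "scene" or "top" or "wrist"; returns a dict with "frame" (480x640x3 uint8, red, green, blue), "range_z" (480x640 float32, m along the optical axis (not along the pixel's ray), 0 where there is no reading), "K" (3x3 intrinsics, pixels), "cam_to_world" (4x4, takes a point from camera to world coordinates). Camera axes: x right, y down, z forward; pixel columns grow to the right and rows downward; lengths in m; the calibration is good to about 2 mm. A picture is of the moment at which its call begins.
- order.hand_in(): hands the job in; it is judged then, once.
The state is a dict: "t": time; "joint_positions": joint angles; "dq": joint speeds; "tau": joint torques, N m; "tcp_pos": TCP position; "orientation": TCP orientation; "wrist_force": force on the tool from outside, world axes, zero at the start; "wrist_torque": the same for the moment, N m; "gripper_width": finger opening in m; "grasp_force": force on a finger pad.
Only numpy, scipy, OpenCV 4.12 (cv2) and the standard library are available. Lean on these libraries where they do the work, as an engineer would, in place of code of your own. Each camera call takes 0.05 s, during which the arm holds its last target. There are 200 camera calls.

## Working session

There is one attempt and no reset: what is moved stays moved. The work goes in short steps, Python scripts to look and compute and a tool call to move; the robot and the scene stay as the last step left them, time stands still between calls to the robot, and variables do not carry over. Pictures are saved under pics/ and viewed, at most 10 in all, crops included, and the job is handed in when it is done.

Besides the shell and the picture viewer there is one more tool, called after "Emit:" as name(argument=value, ...) on one line, values as JSON. step_arm: Moves the arm, as the interface text tells. Its arguments: {"type":"object","properties":{"motion":{"type":"array","items":{"type":"number"}}},"required":["motion"]}

```bash
mkdir -p pics
cat > h.py <<'E'
import numpy as np, cv2
from station import robot, cams, order
def grab(n,save=None):
    f=cams.grab_frame(n); 
    if save: cv2.imwrite('pics/'+save,f['frame'][:,:,::-1])
    return f
def pt(f,u,v,z=None):
    K=f['K'];T=f['cam_to_world'];r=np.array([(u-K[0,2])/K[0,0],(v-K[1,2])/K[1,1],1.])
    d=T[:3,:3]@r
    if z is None: s=np.median(f['range_z'][int(v)-1:int(v)+2,int(u)-1:int(u)+2])
    else: s=(z-T[2,3])/d[2]
    return T[:3,3]+s*d
E
python3 - <<'E'
from h import *
import pickle
a=grab('top','top.png');b=grab('scene','scene.png')
pickle.dump((a,b),open('f.pkl','wb'))
print(robot.get_state(),robot.hold_point_z); print(a['cam_to_world'],a['K'])
E
```

```text
{'t': 0.1, 'joint_positions': array([-77.12220229,  26.83041278,  -0.66691484,  91.87737939,
         0.34395683,  61.3868182 ,  -3.22415064]), 'dq': array([-0.07470303, -0.0943299 ,  0.04260893, -0.1235454 ,  0.01025478,
       -0.03214131, -0.00658989]), 'tau': array([ 1.16301264e-03, -5.33520448e+01,  2.15931342e-02, -2.51968753e+01,
        1.15366411e-02,  4.27563893e-03,  4.99266412e-05]), 'tcp_pos': array([0.17187771, 0.62632561, 0.2304272 ]), 'orientation': array([[-9.64365519e-01,  2.64573312e-01, -3.27780561e-04],
       [ 2.64573496e-01,  9.64364226e-01, -1.58288127e-03],
       [-1.02688294e-04, -1.61319817e-03, -9.99998694e-01]]), 'wrist_force': array([-0.13661545, -0.09801638, -0.12304092]), 'wrist_torque': array([-0.01437888, -0.00218416,  0.03401807]), 'grasp_force': 0.0, 'gripper_width': 0.08549432315068935} 0.0187
[[ 0.08788804 -0.97548146  0.20177119  0.3850575 ]
 [-0.99612919 -0.08575542  0.01930417  0.12140458]
 [-0.00152789 -0.20268677 -0.97924243  0.89833143]
 [ 0.          0.          0.          1.        ]] [[446.46369326   0.         318.69224671]
 [  0.         446.46369326 246.45970032]
 [  0.           0.           1.        ]]
```

View pics/top.png

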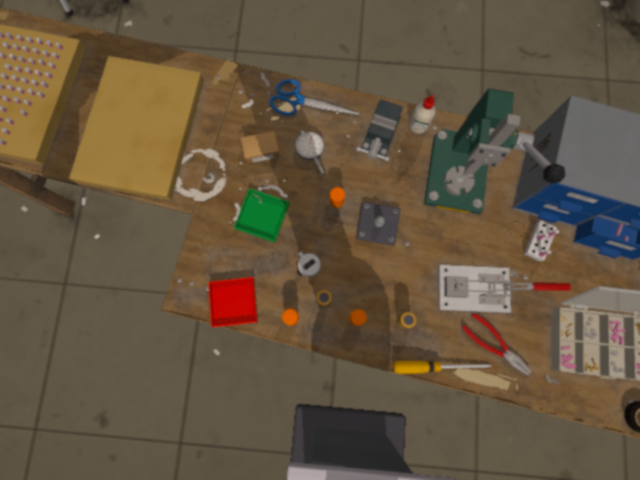

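View pics/scene.png

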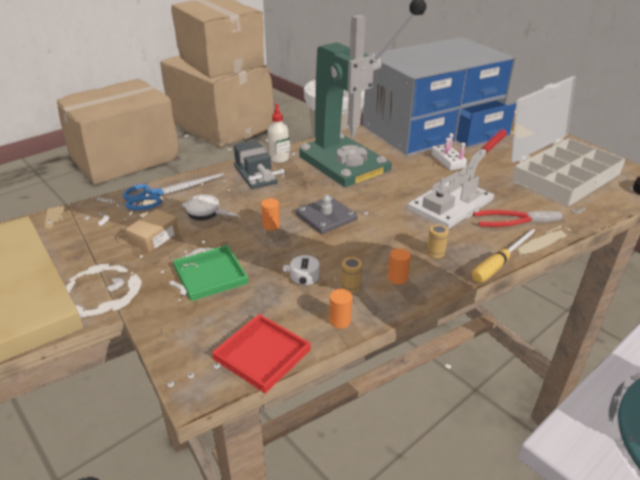

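The top view shows brass caps at about (324,297) and (408,320), with orange decoys at (290,317), (359,317) and (337,195). The gauge is at (379,222), the green tray at (262,215), the red tray at (233,302) and the counter at (308,265). The brass pair fits the description, so I'll confirm it in a crop.

Run:
```python
from h import *
import pickle
a,b=pickle.load(open('f.pkl','rb'))
c=a['frame'][180:345,215:435,::-1]
cv2.imwrite('pics/c1.png',cv2.resize(c,None,fx=3.6,fy=3.6,interpolation=cv2.INTER_CUBIC))
c=b['frame'][185:335,280:480,::-1]
cv2.imwrite('pics/c2.png',cv2.resize(c,None,fx=4,fy=4,interpolation=cv2.INTER_CUBIC))
```

```text
(no output)
```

View pics/c1.png

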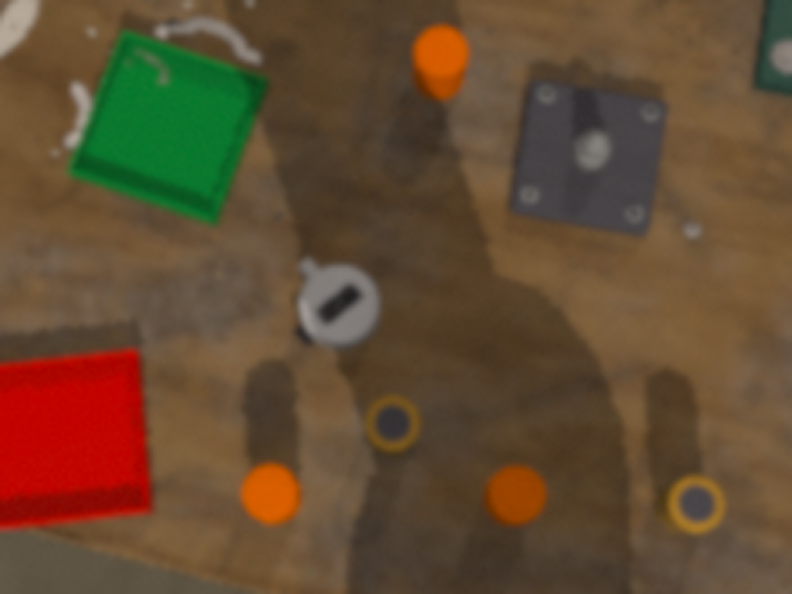

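View pics/c2.png

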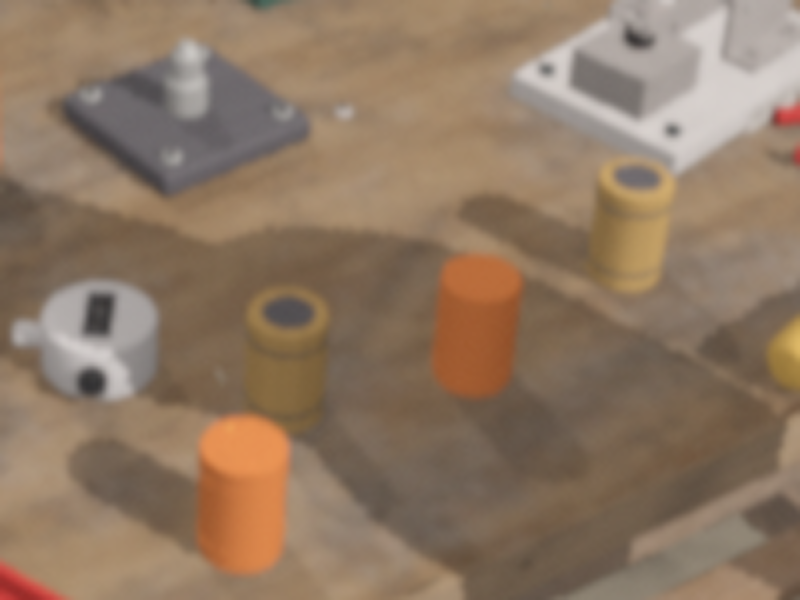

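Confirmed: the two brass-walled caps with thin bands are at top-view pixels (324,298) and (408,320). The plain orange cylinders are decoys. Next I'll measure positions.

Run:
```python
from h import *
import pickle
np.set_printoptions(precision=4,suppress=True)
a,b=pickle.load(open('f.pkl','rb'))
q=lambda u,v,z:pt(a,(u+.5)/3.6-.5+215,(v+.5)/3.6-.5+180,z)
for n,u,v,z in [('A',392,424,.046),('B',695,504,.046),('or1',271,493,.046),('or2',517,495,.046),('or3',441,50,.046),('ctr',340,304,.026),('tip',594,147,.043)]: print(n,q(u,v,z)[:2], pt(a,u/3.6+215,v/3.6+180))
P=[q(u,v,.012) for u,v in [(533,78),(666,100),(643,236),(511,213)]];print('gauge',np.mean(P,0),np.diff(P,axis=0))
G=[q(u,v,.014) for u,v in [(124,30),(269,78),(217,224),(70,172)]];print('green',np.mean(G,0),np.diff(G,axis=0))
def sc(u,v,z): return pt(b,(u+.5)/4-.5+280,(v+.5)/4-.5+185,z)
print('scene A',sc(288,311,.046),'B',sc(637,177,.046),'tip',sc(188,42,.044))
S=[sc(u,v,.012) for u,v in [(65,100),(203,50),(309,124),(167,185)]];print('gauge sc',np.mean(S,0))
# whole clouds
for f,nm in((a,'top'),(b,'sc')):
  v,u=np.mgrid[:480,:640];z=f['range_z'];K=f['K']
  X=np.stack([(u-K[0,2])/K[0,0]*z,(v-K[1,2])/K[1,1]*z,z,np.ones_like(z)],-1)@f['cam_to_world'].T
  X=X[...,:3];hsv=cv2.cvtColor(f['frame'],cv2.COLOR_RGB2HSV).astype(int)
  red=((hsv[...,0]<4)|(hsv[...,0]>176))&(hsv[...,1]>200)&(hsv[...,2]>80)&(X[...,1]>.1)&(z>0)&(X[...,2]>-.02)&(X[...,2]<.03)
  gr=(abs(hsv[...,0]-65)<12)&(hsv[...,1]>180)&(z>0)&(X[...,1]>.1)&(X[...,2]<.03)
  for m,k in((red,'red'),(gr,'green')):
    r=cv2.minAreaRect(X[m][:,:2].astype(np.float32)*1000);print(nm,k,m.sum(),r)
  for k,c in (('A',q(392,424,.046)),('B',q(695,504,.046))):
    m=(np.hypot(X[...,0]-c[0],X[...,1]-c[1])<.025)&(X[...,2]>.04)&(X[...,2]<.055)&(z>0)
    r=cv2.minEnclosingCircle(X[m][:,:2].astype(np.float32)*1000);print(nm,k,m.sum(),r,np.median(X[m][:,2]))
# obstacles
print('press',pt(a,505,120),'bottle',pt(a,430,103),'clamp',pt(a,475,285))
```

```text
A [0.4628 0.1203] [0.4621 0.1196 0.0469]
B [ 0.435  -0.0413] [ 0.4344 -0.042   0.046 ]
or1 [0.4212 0.1805] [0.4206 0.1797 0.0457]
or2 [0.4315 0.0519] [0.4309 0.0512 0.0463]
or3 [0.6715 0.111 ] [0.6704 0.1102 0.0472]
ctr [0.5277 0.1544] [0.5271 0.1537 0.0255]
tip [0.6242 0.0227] [0.6233 0.022  0.0438]
gauge [0.6272 0.022  0.012 ] [[-0.0065 -0.0768  0.    ]
 [-0.0808  0.0088  0.    ]
 [ 0.0067  0.075   0.    ]]
green [0.624 0.261 0.014] [[-0.0215 -0.0864  0.    ]
 [-0.0879  0.0205  0.    ]
 [ 0.0227  0.0863  0.    ]]
scene A [0.4618 0.1193 0.046 ] B [ 0.4336 -0.0424  0.046 ] tip [0.6262 0.0199 0.044 ]
gauge sc [0.6216 0.0248 0.012 ]
top red 2008 ((442.1566162109375, 299.2660827636719), (89.42357635498047, 89.01862335205078), 11.999484062194824)
top green 1663 ((623.374267578125, 262.17742919921875), (87.47254180908203, 87.55465698242188), 75.84620666503906)
top A 197 ((462.8363342285156, 120.48435974121094), 14.974771499633789) 0.047031885797913064
top B 202 ((435.2255554199219, -40.908905029296875), 14.66109848022461) 0.04652280562620764
sc red 0 ((0.0, 0.0), (0.0, 0.0), 0.0)
sc green 0 ((0.0, 0.0), (0.0, 0.0), 0.0)
sc A 249 ((461.1595764160156, 120.90286254882812), 15.671172142028809) 0.04475292115994478
sc B 200 ((432.205322265625, -42.04238510131836), 15.77660083770752) 0.04463773494525888
press [ 0.7261 -0.1251  0.2872] bottle [ 0.8536 -0.0544  0.1006] clamp [ 0.5166 -0.1772  0.0142]
```

```bash
cat >> h.py <<'E'
from scipy.spatial.transform import Rotation as Ro
np.set_printoptions(precision=4,suppress=True)
def plan(p,psi=None,s=None):
    s=s or robot.get_state();R=s['orientation']
    if psi is None: psi=np.degrees(np.arctan2(R[1,1],R[0,1]))
    c,n=np.cos(np.radians(psi)),np.sin(np.radians(psi))
    T=np.array([[-n,c,0],[c,n,0],[0,0,-1.]])
    print('t',s['t'],'tcp',s['tcp_pos'],'w',s['gripper_width'],'F',s['wrist_force'],'grip',s['grasp_force'])
    print('rot',Ro.from_matrix(R.T@T).as_rotvec(degrees=True).round(2),'shift',(R.T@(np.array(p)-s['tcp_pos'])*1e3).round(2))
E
python3 -c "
from h import *
plan([.4625,.1202,.15],-12)"
```

```text
t 0.1 tcp [0.1719 0.6263 0.2304] w 0.08549432315068935 F [-0.1366 -0.098  -0.123 ] grip 0.0
rot [-0.07  0.07 86.66] shift [-414.17 -411.07   81.13]
```

Emit:
step_arm(motion=[0,0,86.7,-414.2,-411.1,80,-1,0,0,86.7,-414.2,-411.1,80,-1,0,0,86.7,-414.2,-411.1,80,-1,0,0,86.7,-414.2,-411.1,80,-1,0,0,86.7,-414.2,-411.1,80,-1,0,0,86.7,-414.2,-411.1,80,-1,0,0,86.7,-414.2,-411.1,80,-1,0,0,86.7,-414.2,-411.1,80,-1,0,0,86.7,-414.2,-411.1,80,-1,0,0,86.7,-414.2,-411.1,80,-1,0,0,86.7,-414.2,-411.1,80,-1,0,0,86.7,-414.2,-411.1,80,-1])

```text
t: 1.3
tcp_pos: [0.4634, 0.1179, 0.151]
orientation: [[0.211, 0.977, 0.0], [0.977, -0.211, -0.001], [-0.001, 0.0, -1.0]]
wrist_force: [0.4, 0.8, -0.4]
gripper_width: 0.0852
grasp_force: 0.0
```

```bash
python3 -c "
from h import *
plan([.4625,.1202,.15],-12)"
```

```text
t 1.3 tcp [0.4634 0.1179 0.151 ] w 0.08519805129736129 F [ 0.4073  0.7861 -0.4225] grip 0.0
rot [ 0.01  0.03 -0.18] shift [ 2.02 -1.38  0.99]
```

Emit:
step_arm(motion=[0,0,0,0,0,0,-1,0,0,0,0,0,0,-1,0,0,0,0,0,0,-1])

```text
t: 1.6
tcp_pos: [0.462, 0.122, 0.1511]
orientation: [[0.207, 0.978, -0.001], [0.978, -0.207, 0.0], [0.0, -0.001, -1.0]]
wrist_force: [1.7, 0.6, 0.2]
gripper_width: 0.0855
grasp_force: 0.0
```

```bash
python3 -c "
from h import *
f=grab('wrist','w1.png');print(f['cam_to_world'],f['K'])
plan([.4625,.1202,.012],-12)
s=robot.get_state();T=f['cam_to_world'];print('cam in tool',s['orientation'].T@(T[:3,3]-s['tcp_pos']),s['orientation'].T@T[:3,:3])"
```

```text
[[ 0.9784 -0.1978 -0.06    0.4771]
 [-0.2067 -0.9379 -0.2784  0.193 ]
 [-0.0012  0.2848 -0.9586  0.293 ]
 [ 0.      0.      0.      1.    ]] [[343.3689   0.     319.9825]
 [  0.     343.3689 236.4462]
 [  0.       0.       1.    ]]
t 1.65 tcp [0.462  0.1222 0.1513] w 0.08538550069699515 F [-0.1371 -0.2041  0.5483] grip 0.0
rot [-0.03 -0.02  0.11] shift [ -1.94   0.99 139.25]
cam in tool [ 0.0724  0.0001 -0.1417] [[-0.0006 -0.9585 -0.2852]
 [ 1.     -0.0004 -0.0008]
 [ 0.0006 -0.2852  0.9585]]
```

View pics/w1.png

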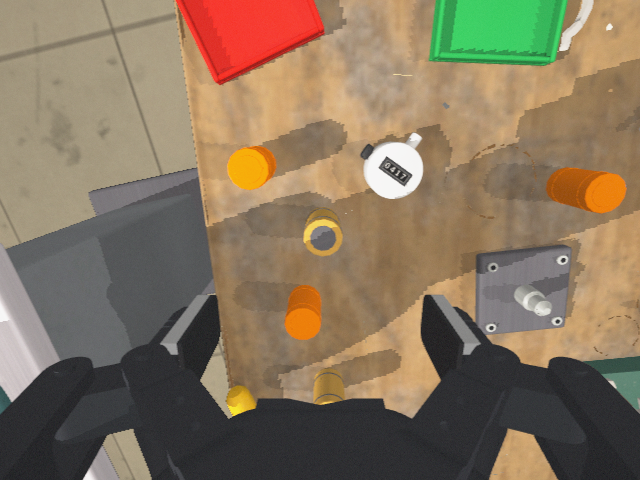

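The wrist view shows cap A's top at (323,236), the gauge pin tip at about (543,307), the plate corners at (477,254), (569,246), (571,325) and (480,334), and the counter clear of the finger line.

Run:
```python
from h import *
f=grab('wrist')
im=f['frame'];
c=np.vstack([cv2.resize(im[205:270,290:360,::-1],(560,520),interpolation=cv2.INTER_CUBIC)])
d=cv2.resize(im[240:340,470:578,::-1],(562,520),interpolation=cv2.INTER_CUBIC)
cv2.imwrite('pics/w1c.png',np.hstack([c,d])[:,:])
cv2.imwrite('pics/w1c.png',cv2.resize(np.hstack([c,d]),(800,371)))
print('A',pt(f,322.5,236.5,.046),pt(f,322,237))
P=[pt(f,u,v,.012) for u,v in [(477,254),(569,246),(571,325),(480,334)]];print(np.mean(P,0))
plan([.4625,.1202,.012],-12)
import pickle;pickle.dump(f,open('w1.pkl','wb'))
```

```text
A [0.4635 0.1211 0.046 ] [0.463  0.1205 0.0452]
[0.628  0.0239 0.012 ]
t 1.7 tcp [0.462  0.1223 0.1513] w 0.08534118982943015 F [ 0.3128 -0.5022 -0.8407] grip 0.0
rot [-0.02 -0.03  0.12] shift [ -2.01   0.94 139.29]
```

View pics/w1c.png

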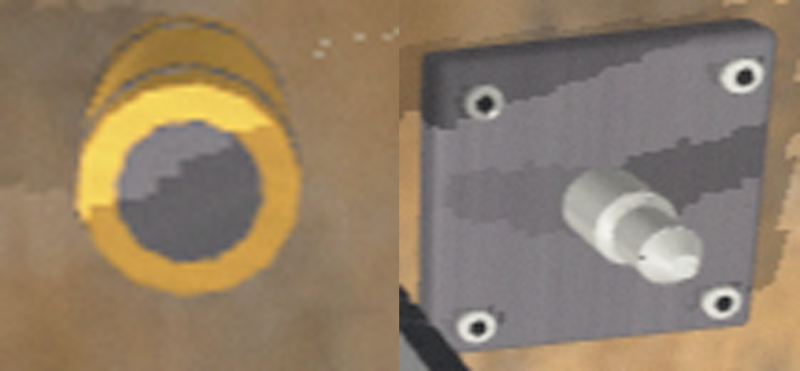

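Run:
```python
from h import *
import pickle
f=pickle.load(open('w1.pkl','rb'))
g=lambda u,v,z:pt(f,470+(u-399)/3.708-.5,240+v/3.708-.5,z)
print('A',pt(f,322.6,237.5,.046))
print('screws',np.mean([g(u,v,.015) for u,v in [(485,104),(744,77),(722,303),(478,327)]],0),'tip',g(682,262,.0435))
plan([.4628,.1205,.070],-12);plan([.4628,.1205,.012],-12)
```

```text
A [0.4634 0.1203 0.046 ]
screws [0.6274 0.0217 0.015 ] tip [0.6276 0.0223 0.0435]
t 1.7 tcp [0.462  0.1223 0.1513] w 0.08534118982943015 F [ 0.3128 -0.5022 -0.8407] grip 0.0
rot [-0.02 -0.03  0.12] shift [-1.63  1.15 81.29]
t 1.7 tcp [0.462  0.1223 0.1513] w 0.08534118982943015 F [ 0.3128 -0.5022 -0.8407] grip 0.0
rot [-0.02 -0.03  0.12] shift [ -1.66   1.17 139.29]
```

Emit:
step_arm(motion=[0,0,0,-1.8,1.6,40,-1,0,0,0,-1.8,1.6,80,-1,0,0,0,-1.8,1.6,105,-1,0,0,0,-1.8,1.6,125,-1,0,0,0,-1.8,1.6,139,-1,0,0,0,-1.8,1.6,139,-1,0,0,0,-1.8,1.6,139,-1])

```text
t: 2.4
tcp_pos: [0.4641, 0.1192, 0.0127]
orientation: [[0.208, 0.978, 0.0], [0.978, -0.208, 0.0], [0.0, 0.0, -1.0]]
wrist_force: [0.6, 0.3, 0.8]
gripper_width: 0.0854
grasp_force: 0.0
```

Emit:
step_arm(motion=[0,0,0,0,0,0,1,0,0,0,0,0,0,1,0,0,0,0,0,0,1,0,0,0,0,0,0,1,0,0,0,0,0,0,1,0,0,0,0,0,0,1,0,0,0,0,0,0,1,0,0,0,0,0,0,1,0,0,0,0,0,0,1,0,0,0,0,0,0,1])

```text
t: 3.4
tcp_pos: [0.4641, 0.1189, 0.013]
orientation: [[0.209, 0.978, 0.001], [0.978, -0.209, 0.001], [0.001, 0.0, -1.0]]
wrist_force: [-1.5, 0.2, 7.5]
gripper_width: 0.0288
grasp_force: 58.6
```

Emit:
step_arm(motion=[0,0,0,0,0,-20,1,0,0,0,0,0,-60,1,0,0,0,0,0,-90,1,0,0,0,0,0,-90,1,0,0,0,0,0,-90,1,0,0,0,0,0,-90,1])

```text
t: 4.0
tcp_pos: [0.4629, 0.1185, 0.1014]
orientation: [[0.209, 0.978, -0.002], [0.978, -0.209, -0.001], [-0.001, -0.002, -1.0]]
wrist_force: [-0.6, -0.2, -0.9]
gripper_width: 0.0295
grasp_force: 59.6
```

Run:
```python
from h import *
import pickle
f=grab('wrist');pickle.dump(f,open('w2.pkl','wb'))
cv2.imwrite('pics/w2c.png',cv2.resize(f['frame'][200:400,220:420,::-1],(600,600),interpolation=cv2.INTER_CUBIC))
plan([.6275,.022,.075],-12)
plan([.6275,.022,.1035],-12)
```

```text
t 4.05 tcp [0.4628 0.1184 0.1012] w 0.029041416422917393 F [-0.5837 -0.7425 -1.1773] grip 59.58459757268429
rot [-0.11  0.08 -0.04] shift [-59.91 181.2   25.88]
t 4.05 tcp [0.4628 0.1184 0.1012] w 0.029041416422917393 F [-0.5837 -0.7425 -1.1773] grip 59.58459757268429
rot [-0.11  0.08 -0.04] shift [-59.95 181.15  -2.62]
```

View pics/w2c.png

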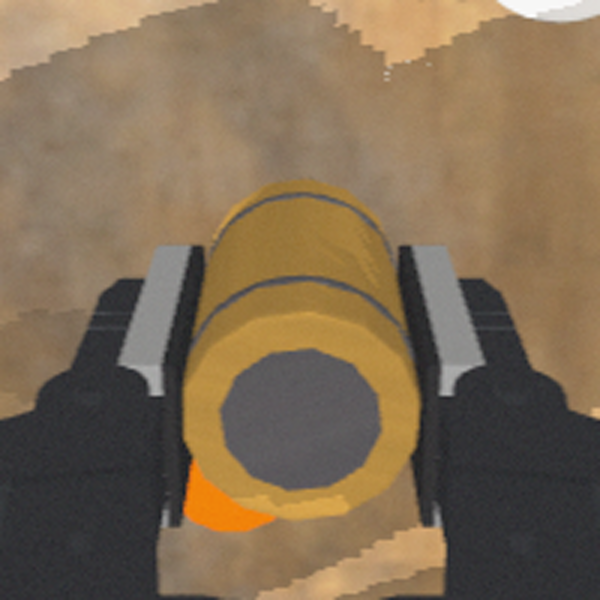

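Cap A is held upright between the pads, its top centre at about full-frame (320.2,337.7).

Run:
```python
from h import *
import pickle
f=pickle.load(open('w2.pkl','rb'));s=robot.get_state()
p=pt(f,320.2,337.7,.1342);print(p,pt(f,320.2,337.7),'tool',s['orientation'].T@(p-s['tcp_pos']))
K=f['K']
v,u=np.mgrid[303:374,281:361];z=f['range_z'][303:374,281:361]
X=np.stack([(u-K[0,2])/K[0,0]*z,(v-K[1,2])/K[1,1]*z,z,np.ones_like(z)],-1)@f['cam_to_world'].T
m=(abs(X[...,2]-.134)<.004)&(z>0);Y=X[m][:,:3];print(len(Y),np.linalg.lstsq(np.c_[Y[:,:2]-Y[:,:2].mean(0),np.ones(len(Y))],Y[:,2],rcond=None)[0],cv2.minEnclosingCircle(Y[:,:2].astype(np.float32)*1000))
```

```text
[0.4633 0.1204 0.1342] [0.4633 0.1203 0.134 ] tool [ 0.002  0.    -0.033]
4676 [-0.002  -0.019   0.1336] ((462.9009094238281, 118.86959838867188), 18.271215438842773)
```

Emit:
step_arm(motion=[0,0,0,-15,45,0,1,0,0,0,-31,90,0,1,0,0,0,-46,135,0,1,0,0,0,-58,165,10,1,0,0,0,-61.9,181.2,21,1,0,0,0,-61.9,181.2,21,1,0,0,0,-61.9,181.2,21,1,0,0,0,-61.9,181.2,21,1,0,0,0,-61.9,181.2,21,1])

```text
t: 4.95
tcp_pos: [0.6275, 0.0214, 0.0815]
orientation: [[0.208, 0.978, -0.0], [0.978, -0.208, 0.001], [0.001, -0.0, -1.0]]
wrist_force: [-0.6, -0.3, -1.0]
gripper_width: 0.029
grasp_force: 59.7
```

Run:
```python
from h import *
plan([.6271,.020,.048],-12)
f=grab('wrist')
cv2.imwrite('pics/w3c.png',cv2.resize(f['frame'][180:380,220:420,::-1],(600,600),interpolation=cv2.INTER_CUBIC))
g=grab('scene');g0=g['frame'][150:260,260:400,::-1];cv2.imwrite('pics/s3.png',cv2.resize(g0,(764,600),interpolation=cv2.INTER_CUBIC))
```

```text
t 4.95 tcp [0.6275 0.0214 0.0815] w 0.028971900933746252 F [-0.5774 -0.3323 -0.9756] grip 59.70181256532669
rot [-0.02 -0.04  0.02] shift [-1.46 -0.11 33.54]
```

View pics/w3c.png

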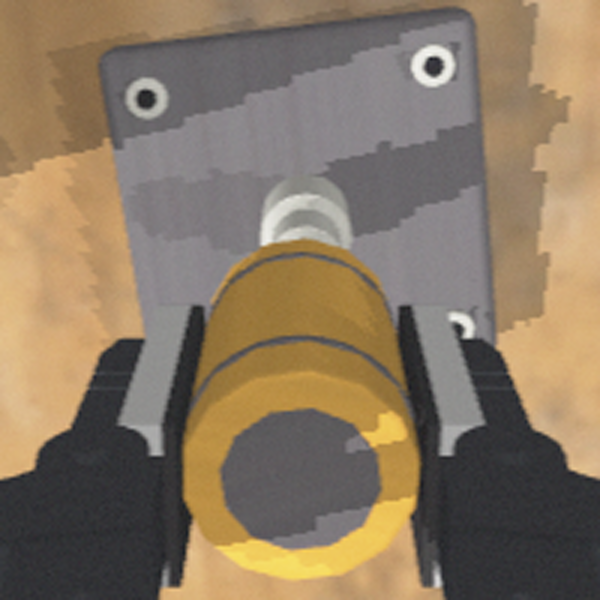

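The wrist crop shows the cap over the pin, with the pin about 1 mm toward +tool y. Three screw heads are visible at crop (147,98), (433,65) and (460,~327).

Run:
```python
from h import *
f=grab('wrist');s=robot.get_state()
g=lambda x,y,z:pt(f,220+x/3-.33,180+y/3-.33,z)
a,b,c=g(147,98,.015),g(433,65,.015),g(459,327,.015)
print(a,b,c,np.linalg.norm(a-b),np.linalg.norm(b-c)); m=(a+c)/2; print('mid',m)
d=g(307,215,.026);print('shoulder-ish',d,'tool', s['orientation'].T@(m-s['tcp_pos']),s['orientation'].T@(d-s['tcp_pos']))
# mean using edge a-b only + known square
L=np.linalg.norm(a-b);e=(b-a)/L;n=np.array([e[1],-e[0],0]);print('ab', (a+b)/2+n*L/2)
p=g(302,474.5,s['tcp_pos'][2]+.033);print('cap',p,'tool',s['orientation'].T@(p-s['tcp_pos']))
```

```text
[0.6021 0.0535 0.015 ] [0.6612 0.048  0.015 ] [ 0.6567 -0.011   0.015 ] 0.059360092348115075 0.0592303799067138
mid [0.6294 0.0212 0.015 ]
shoulder-ish [0.6299 0.0253 0.026 ] tool [0.0004 0.0013 0.0668] [0.0045 0.001  0.0558]
ab [0.6289 0.0212 0.015 ]
cap [0.6283 0.023  0.1148] tool [ 0.002  -0.0001 -0.033 ]
```

View pics/s3.png

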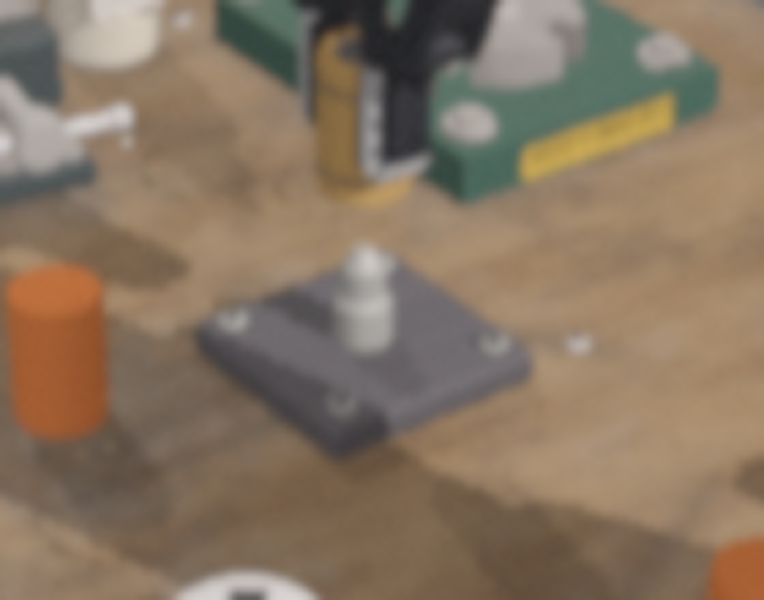

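Emit:
step_arm(motion=[0,0,0,-1.5,0.9,0,1,0,0,0,-1.5,0.9,8,1,0,0,0,-1.5,0.9,16,1,0,0,0,-1.5,0.9,22,1,0,0,0,-1.5,0.9,25,1,0,0,0,-1.5,0.9,28,1,0,0,0,-1.5,0.9,30,1,0,0,0,-1.5,0.9,30,1])

```text
t: 5.9
tcp_pos: [0.6286, 0.0186, 0.051]
orientation: [[0.209, 0.978, -0.0], [0.978, -0.209, -0.0], [-0.0, -0.0, -1.0]]
wrist_force: [0.3, -0.3, -1.6]
gripper_width: 0.0292
grasp_force: 59.7
```

Emit:
step_arm(motion=[0,0,0,0.4,0,2,1,0,0,0,0.4,0,4,1,0,0,0,0.4,0,6,1,0,0,0,0.4,0,8,1,0,0,0,0.4,0,8,1])

```text
t: 6.4
tcp_pos: [0.6286, 0.0191, 0.043]
orientation: [[0.209, 0.978, -0.0], [0.978, -0.209, -0.0], [-0.0, -0.0, -1.0]]
wrist_force: [-0.5, -1.3, -1.0]
gripper_width: 0.0289
grasp_force: 59.7
```

Emit:
step_arm(motion=[0,0,0,0,0,1,1,0,0,0,0,0,2,1,0,0,0,0,0,2.5,1,0,0,0,0,0,3,1,0,0,0,0,0,3,1])

```text
t: 6.9
tcp_pos: [0.6287, 0.0191, 0.0402]
orientation: [[0.209, 0.978, -0.0], [0.978, -0.209, 0.0], [0.0, -0.0, -1.0]]
wrist_force: [-0.8, -0.5, -1.7]
gripper_width: 0.0289
grasp_force: 59.7
```

Emit:
step_arm(motion=[0,0,0,0,0,0.5,1,0,0,0,0,0,1,1,0,0,0,0,0,1.5,1,0,0,0,0,0,2,1,0,0,0,0,0,2,1])

```text
t: 7.4
tcp_pos: [0.6288, 0.0191, 0.0382]
orientation: [[0.209, 0.978, -0.0], [0.978, -0.209, 0.0], [0.0, -0.0, -1.0]]
wrist_force: [-0.2, -0.6, -1.7]
gripper_width: 0.0285
grasp_force: 59.7
```

Emit:
step_arm(motion=[0,0,0,0,0,1,1,0,0,0,0,0,2,1,0,0,0,0,0,3,1,0,0,0,0,0,4,1,0,0,0,0,0,5,1,0,0,0,0,0,6,1,0,0,0,0,0,7,1,0,0,0,0,0,7,1])

```text
t: 8.2
tcp_pos: [0.6287, 0.0191, 0.0311]
orientation: [[0.209, 0.978, -0.0], [0.978, -0.209, 0.0], [-0.0, -0.0, -1.0]]
wrist_force: [0.6, -0.1, -1.7]
gripper_width: 0.0292
grasp_force: 59.7
```

Emit:
step_arm(motion=[0,0,0,0,0,2,1,0,0,0,0,0,4,1,0,0,0,0,0,4,1,0,0,0,0,0,4,-0.2,0,0,0,0,0,4,-0.2,0,0,0,0,0,4,-0.2,0,0,0,0,0,4,-0.2,0,0,0,0,0,4,-0.2])

```text
t: 9.0
tcp_pos: [0.6289, 0.019, 0.0275]
orientation: [[0.209, 0.978, 0.0], [0.978, -0.209, -0.0], [0.0, 0.0, -1.0]]
wrist_force: [-0.2, -0.4, -0.4]
gripper_width: 0.0511
grasp_force: 0.0
```

```bash
cat >> h.py <<'E'
def captop(f,c,lo,hi,r=.03):
    K=f['K'];z=f['range_z'];v,u=np.mgrid[:480,:640]
    X=np.stack([(u-K[0,2])/K[0,0]*z,(v-K[1,2])/K[1,1]*z,z,np.ones_like(z)],-1)@f['cam_to_world'].T
    h=cv2.cvtColor(f['frame'],cv2.COLOR_RGB2HSV).astype(int)
    m=(z>0)&(np.hypot(X[...,0]-c[0],X[...,1]-c[1])<r)&(X[...,2]>lo)&(X[...,2]<hi)
    Y=X[m][:,:3]
    print('n',m.sum(),'z med',np.median(Y[:,2]),'hist',np.histogram(Y[:,2],np.arange(lo,hi+.001,.004))[0],'circ',cv2.minEnclosingCircle(Y[Y[:,2]>np.median(Y[:,2])-.002][:,:2].astype(np.float32)))
E
python3 - <<'E'
from h import *
plan([.6287,.0191,.0265],-12)
f=grab('wrist')
captop(f,(.629,.021),.03,.09,.014)
E
```

```text
t 9.0 tcp [0.6289 0.019  0.0275] w 0.05113053320909547 F [-0.2146 -0.4464 -0.3809] grip 0.0
rot [ 0.02 -0.   -0.05] shift [ 0.06 -0.25  0.95]
n 5215 z med 0.057128507658841435 hist [ 172  168  196  187  179  252 3483  578    0    0    0    0    0    0
    0] circ ((0.6290137767791748, 0.02097480744123459), 0.014056905172765255)
```

The first cap dropped to the plate (top at 0.057), so it passes and goes to the green tray.

Emit:
step_arm(motion=[0,0,0,0,0,0,1,0,0,0,0,0,0,1,0,0,0,0,0,0,1,0,0,0,0,0,0,1,0,0,0,0,0,-10,1,0,0,0,0,0,-30,1,0,0,0,0,0,-55,1,0,0,0,0,0,-75,1,0,0,0,0,0,-75,1,0,0,0,0,0,-75,1])

```text
t: 10.05
tcp_pos: [0.6287, 0.0192, 0.1023]
orientation: [[0.209, 0.978, 0.0], [0.978, -0.209, 0.0], [0.0, 0.0, -1.0]]
wrist_force: [-0.9, -0.4, -1.2]
gripper_width: 0.0289
grasp_force: 59.5
```

Run:
```python
from h import *
plan([.6233,.2598,.10],-12)
f=grab('wrist');s=robot.get_state()['tcp_pos']
captop(f,s,s[2]+.01,s[2]+.05,.02)
```

```text
t 10.05 tcp [0.6287 0.0192 0.1023] w 0.028863698454918766 F [-0.8955 -0.403  -1.1719] grip 59.50199671089649
rot [ 0.01 -0.02 -0.04] shift [234.15 -55.41   2.36]
n 7535 z med 0.1319228533323546 hist [ 316  346  290  510 1238 3639  543  443  174   36] circ ((0.6281591653823853, 0.019559331238269806), 0.019916139543056488)
```

Gripped and lifted; moving to the green tray.

Emit:
step_arm(motion=[0,0,0,45,-10,0,1,0,0,0,90,-21,0,1,0,0,0,135,-32,0,1,0,0,0,180,-43,0,1,0,0,0,215,-51,0,1,0,0,0,234,-55.4,0,1,0,0,0,234,-55.4,0,1,0,0,0,234,-55.4,20,1,0,0,0,234,-55.4,40,1,0,0,0,234,-55.4,55,1,0,0,0,234,-55.4,65,1,0,0,0,234,-55.4,72,1])

```text
t: 11.3
tcp_pos: [0.6235, 0.258, 0.0293]
orientation: [[0.21, 0.978, -0.001], [0.978, -0.21, -0.001], [-0.001, -0.001, -1.0]]
wrist_force: [0.8, 1.0, -1.8]
gripper_width: 0.0291
grasp_force: 59.5
```

Emit:
step_arm(motion=[0,0,0,0,0,4,1,0,0,0,0,0,7,1,0,0,0,0,0,9,1,0,0,0,0,0,9,1])

```text
t: 11.7
tcp_pos: [0.6236, 0.2596, 0.0215]
orientation: [[0.209, 0.978, 0.0], [0.978, -0.209, 0.0], [0.0, 0.0, -1.0]]
wrist_force: [0.6, 0.7, -1.0]
gripper_width: 0.0287
grasp_force: 59.5
```

Emit:
step_arm(motion=[0,0,0,0,0,0.7,1,0,0,0,0,0,1.4,1,0,0,0,0,0,1.4,1])

```text
t: 12.0
tcp_pos: [0.6235, 0.2595, 0.02]
orientation: [[0.209, 0.978, 0.0], [0.978, -0.209, 0.0], [0.0, 0.0, -1.0]]
wrist_force: [0.1, -0.9, -0.9]
gripper_width: 0.0285
grasp_force: 59.5
```

Emit:
step_arm(motion=[0,0,0,0,0,0.4,1,0,0,0,0,0,0.4,-0.2,0,0,0,0,0,0.4,-0.2,0,0,0,0,0,0.4,-0.2,0,0,0,0,0,0.4,-0.2,0,0,0,0,0,-15,-0.2,0,0,0,0,0,-45,-0.4,0,0,0,0,0,-90,-1,0,0,0,0,0,-110,-1,0,0,0,0,0,-110,-1])

```text
t: 13.0
tcp_pos: [0.6262, 0.2603, 0.1354]
orientation: [[0.209, 0.978, 0.008], [0.978, -0.209, 0.004], [0.005, 0.007, -1.0]]
wrist_force: [-0.2, -0.6, 0.0]
gripper_width: 0.0852
grasp_force: 0.0
```

Run:
```python
from h import *
f=grab('wrist'); captop(f,(.624,.2615),.03,.06,.03)
K=f['K'];g=f
p=np.array([.435,-.0413,.046,1]);print('B in cam px',end=' ');c=np.linalg.inv(f['cam_to_world'])@p;print(K@c[:3]/c[2])
plan([.435,-.042,.13],-12)
```

```text
n 1539 z med 0.04919083385591069 hist [  37   43   50   63 1107  239    0] circ ((0.6232154965400696, 0.26047569513320923), 0.015122438780963421)
B in cam px [192.5605 569.9091   1.    ]
t 13.05 tcp [0.6247 0.2599 0.1329] w 0.08575221063340727 F [0.0258 0.4744 0.0085] grip 0.0
rot [ 0.2  -0.18 -0.05] shift [-334.89 -122.49    1.43]
```

Cap A stands in the green tray. Now cap B.

Emit:
step_arm(motion=[0,0,0,-334.9,-122.5,0,-1,0,0,0,-334.9,-122.5,0,-1,0,0,0,-334.9,-122.5,0,-1,0,0,0,-334.9,-122.5,0,-1,0,0,0,-334.9,-122.5,0,-1,0,0,0,-334.9,-122.5,0,-1,0,0,0,-334.9,-122.5,0,-1,0,0,0,-334.9,-122.5,0,-1,0,0,0,-334.9,-122.5,0,-1,0,0,0,-334.9,-122.5,0,-1,0,0,0,-334.9,-122.5,0,-1])

```text
t: 14.15
tcp_pos: [0.4345, -0.0412, 0.1297]
orientation: [[0.206, 0.979, 0.0], [0.979, -0.206, -0.0], [-0.0, 0.0, -1.0]]
wrist_force: [0.4, 0.2, 0.2]
gripper_width: 0.0858
grasp_force: 0.0
```

Run:
```python
from h import *
f=grab('wrist'); captop(f,(.435,-.041),.04,.055,.03)
cv2.imwrite('pics/w4.png',f['frame'][:,:,::-1])
plan([.435,-.0415,.013],-12)
```

```text
n 1374 z med 0.04529231777648189 hist [ 112 1262    0] circ ((0.4350343942642212, -0.04221348837018013), 0.01494144182652235)
t 14.2 tcp [ 0.4345 -0.0413  0.1297] w 0.08552292593911162 F [-0.4708 -0.3636  0.4316] grip 0.0
rot [-0.    0.01  0.1 ] shift [ -0.1    0.59 116.69]
```

Emit:
step_arm(motion=[0,0,0,-0.8,0.7,40,-1,0,0,0,-0.8,0.7,75,-1,0,0,0,-0.8,0.7,100,-1,0,0,0,-0.8,0.7,112,-1,0,0,0,-0.8,0.7,116.7,-1,0,0,0,-0.8,0.7,116.7,-1,0,0,0,-0.8,0.7,116.7,1,0,0,0,-0.8,0.7,116.7,1,0,0,0,-0.8,0.7,116.7,1,0,0,0,-0.8,0.7,116.7,1,0,0,0,-0.8,0.7,116.7,1,0,0,0,-0.8,0.7,116.7,1])

```text
t: 15.4
tcp_pos: [0.4348, -0.0433, 0.0139]
orientation: [[0.209, 0.978, 0.001], [0.978, -0.209, 0.001], [0.001, 0.001, -1.0]]
wrist_force: [-0.4, 0.5, 6.8]
gripper_width: 0.0283
grasp_force: 58.6
```

Emit:
step_arm(motion=[0,0,0,0,0,0,1,0,0,0,0,0,0,1])

```text
t: 15.6
tcp_pos: [0.4348, -0.0433, 0.0139]
orientation: [[0.209, 0.978, 0.001], [0.978, -0.209, 0.001], [0.001, 0.001, -1.0]]
wrist_force: [-0.8, 1.3, 6.4]
gripper_width: 0.0279
grasp_force: 58.6
```

Emit:
step_arm(motion=[0,0,0,0,0,-20,1,0,0,0,0,0,-60,1,0,0,0,0,0,-95,1,0,0,0,0,0,-95,1,0,0,0,0,0,-95,1,0,0,0,0,0,-95,1])

```text
t: 16.2
tcp_pos: [0.4333, -0.0432, 0.1073]
orientation: [[0.208, 0.978, -0.002], [0.978, -0.208, 0.0], [-0.0, -0.002, -1.0]]
wrist_force: [0.4, 0.8, -1.7]
gripper_width: 0.0281
grasp_force: 59.5
```

```bash
cat >> h.py <<'E'
def disk(f):
    h=cv2.cvtColor(f['frame'],cv2.COLOR_RGB2HSV)
    m=((h[...,1]<70)&(h[...,2]>50)&(h[...,2]<190)).astype(np.uint8);m[:,:290]=0;m[:,350:]=0;m[:300]=0;m[385:]=0
    m=cv2.morphologyEx(m,cv2.MORPH_OPEN,np.ones((5,5)))
    n,l,st,c=cv2.connectedComponentsWithStats(m)
    for i in range(1,n):
        if st[i,4]>200: print('blob',st[i],c[i])
E
python3 - <<'E'
from h import *
import pickle
disk(pickle.load(open('w2.pkl','rb')))
f=grab('wrist');disk(f)
pickle.dump(f,open('w5.pkl','wb'))
plan([.6285,.021,.085],-12)
E
```

```text
blob [ 294  317   52   46 1907] [319.7105 339.3482]
blob [ 294  315   52   46 1887] [319.6969 337.168 ]
t 16.25 tcp [ 0.4332 -0.0433  0.1071] w 0.027998255475697995 F [-0.6213  0.0337 -0.7146] grip 59.5274209510535
rot [-0.13  0.04 -0.04] shift [103.63 177.62  21.63]
```

Run:
```python
from h import *
import pickle
for n,v,t,o in(('w2',337.7,np.array([.4628,.1184,.1012]),.033),('w5',335.5,np.array([.4332,-.0433,.1071]),.0321)):
    f=pickle.load(open(n+'.pkl','rb'))
    for dv in (0,1.65):
        p=pt(f,320.1,v+dv,t[2]+o); R=robot.get_state()['orientation'];print(n,R.T@(p-t),pt(f,320,v)[2]-t[2])
```

```text
w2 [ 0.002 -0.    -0.033] 0.03279803296928781
w2 [ 0.0014 -0.     -0.033 ] 0.03279803296928781
w5 [ 0.0023  0.     -0.0321] 0.03187747745012179
w5 [ 0.0016  0.     -0.0321] 0.03187747745012179
```

Emit:
step_arm(motion=[0,0,0,25,43,0,1,0,0,0,50,86,0,1,0,0,0,75,130,0,1,0,0,0,93,163,5,1,0,0,0,101.7,178,15,1,0,0,0,101.7,178,21.6,1,0,0,0,101.7,178,21.6,1,0,0,0,101.7,178,21.6,1,0,0,0,101.7,178,21.6,1])

```text
t: 17.15
tcp_pos: [0.6288, 0.0182, 0.0868]
orientation: [[0.21, 0.978, -0.0], [0.978, -0.21, 0.0], [-0.0, -0.0, -1.0]]
wrist_force: [0.2, -0.1, -0.4]
gripper_width: 0.0281
grasp_force: 59.6
```

Run:
```python
from h import *
plan([.6285,.0190,.053],-12)
```

```text
t 17.15 tcp [0.6288 0.0182 0.0868] w 0.028074950935964314 F [ 0.1803 -0.1048 -0.449 ] grip 59.62402970530093
rot [-0.02  0.   -0.12] shift [ 0.76 -0.42 33.81]
```

Emit:
step_arm(motion=[0,0,0,0.8,-0.3,8,1,0,0,0,0.8,-0.3,16,1,0,0,0,0.8,-0.3,24,1,0,0,0,0.8,-0.3,28,1,0,0,0,0.8,-0.3,31,1,0,0,0,0.8,-0.3,34,1,0,0,0,0.8,-0.3,34,1])

```text
t: 17.85
tcp_pos: [0.6289, 0.0197, 0.0522]
orientation: [[0.209, 0.978, -0.001], [0.978, -0.209, 0.0], [-0.0, -0.001, -1.0]]
wrist_force: [-2.0, 1.3, -1.5]
gripper_width: 0.0284
grasp_force: 59.6
```

Emit:
step_arm(motion=[0,0,0,0,0,1.5,1,0,0,0,0,0,3,1,0,0,0,0,0,4,1,0,0,0,0,0,5,1,0,0,0,0,0,5,1])

```text
t: 18.35
tcp_pos: [0.6288, 0.0199, 0.0472]
orientation: [[0.209, 0.978, -0.001], [0.978, -0.209, 0.0], [-0.0, -0.001, -1.0]]
wrist_force: [-4.0, 0.5, -1.9]
gripper_width: 0.0288
grasp_force: 59.6
```

Emit:
step_arm(motion=[0,0,0,-0.4,-0.5,0,1,0,0,0,-0.4,-0.5,0,1,0,0,0,-0.4,-0.5,0,1])

```text
t: 18.65
tcp_pos: [0.6288, 0.0197, 0.0474]
orientation: [[0.209, 0.978, -0.0], [0.978, -0.209, 0.0], [0.0, -0.0, -1.0]]
wrist_force: [-1.9, 1.4, -2.2]
gripper_width: 0.0282
grasp_force: 59.6
```

Emit:
step_arm(motion=[0,0,0,-0.2,-0.5,0,1,0,0,0,-0.2,-0.5,1,1,0,0,0,-0.2,-0.5,2,1,0,0,0,-0.2,-0.5,3,1,0,0,0,-0.2,-0.5,3,1])

```text
t: 19.15
tcp_pos: [0.6286, 0.0195, 0.0446]
orientation: [[0.209, 0.978, 0.001], [0.978, -0.209, 0.0], [0.0, 0.001, -1.0]]
wrist_force: [-2.1, 0.2, -0.9]
gripper_width: 0.028
grasp_force: 59.6
```

Emit:
step_arm(motion=[0,0,0,0,-0.3,1,1,0,0,0,0,-0.3,2,1,0,0,0,0,-0.3,2.5,1,0,0,0,0,-0.3,2.5,1])

```text
t: 19.55
tcp_pos: [0.6284, 0.0194, 0.0421]
orientation: [[0.209, 0.978, 0.001], [0.978, -0.209, -0.0], [0.0, 0.001, -1.0]]
wrist_force: [0.4, 1.1, -2.1]
gripper_width: 0.0285
grasp_force: 59.6
```

Emit:
step_arm(motion=[0,0,0,0,0,0.4,1,0,0,0,0,0,0.8,1,0,0,0,0,0,0.8,1])

```text
t: 19.85
tcp_pos: [0.6284, 0.0194, 0.0416]
orientation: [[0.209, 0.978, 0.001], [0.978, -0.209, 0.0], [0.0, 0.001, -1.0]]
wrist_force: [-1.3, 0.3, 1.9]
gripper_width: 0.0287
grasp_force: 59.8
```

Emit:
step_arm(motion=[0,0,0,0,0,0,-0.2,0,0,0,0,0,0,-0.2,0,0,0,0,0,0,-0.2,0,0,0,0,0,0,-0.2,0,0,0,0,0,0,-0.2,0,0,0,0,0,0,-0.2])

```text
t: 20.45
tcp_pos: [0.6281, 0.0194, 0.0413]
orientation: [[0.209, 0.978, 0.0], [0.978, -0.209, -0.0], [-0.0, 0.0, -1.0]]
wrist_force: [-0.8, 0.2, -0.3]
gripper_width: 0.0513
grasp_force: 0.0
```

Run:
```python
from h import *
f=grab('wrist'); captop(f,(.629,.021),.04,.09,.014)
plan([.6285,.019,.042],-12)
disk(f)
```

```text
n 5108 z med 0.07255712455072194 hist [  92   95  118  146  152  125  211  620 3549    0    0    0] circ ((0.6289708614349365, 0.02101244032382965), 0.014051670208573341)
t 20.5 tcp [0.6281 0.0194 0.0413] w 0.05143342202540339 F [-0.2727  0.3536 -0.5524] grip 0.0
rot [ 0.    0.   -0.04] shift [-0.29  0.5  -0.73]
blob [ 295  315   52   46 1878] [320.4686 337.5618]
```

The second cap stopped on the shoulder (top at 0.0726), so it is tight and goes to the red tray.

Emit:
step_arm(motion=[0,0,0,0,0,0,1,0,0,0,0,0,0,1,0,0,0,0,0,0,1,0,0,0,0,0,0,1,0,0,0,0,0,-5,1,0,0,0,0,0,-15,1,0,0,0,0,0,-35,1,0,0,0,0,0,-60,1,0,0,0,0,0,-68,1,0,0,0,0,0,-68,1])

```text
t: 21.5
tcp_pos: [0.6289, 0.0195, 0.1109]
orientation: [[0.209, 0.978, 0.003], [0.978, -0.209, 0.001], [0.001, 0.003, -1.0]]
wrist_force: [-0.1, 0.7, -2.2]
gripper_width: 0.0282
grasp_force: 59.4
```

Run:
```python
from h import *
plan([.4416,.297,.11],-12)
f=grab('wrist');disk(f)
```

```text
t 21.5 tcp [0.6289 0.0195 0.1109] w 0.02818674530786692 F [-0.0989  0.6844 -2.1687] grip 59.40713225863874
rot [ 0.15 -0.07 -0.04] shift [ 232.31 -241.1     0.52]
blob [ 294  315   52   46 1869] [319.74   337.2113]
```

Emit:
step_arm(motion=[0,0,0,32,-33,0,1,0,0,0,65,-67,0,1,0,0,0,98,-102,0,1,0,0,0,131,-136,0,1,0,0,0,164,-170,0,1,0,0,0,195,-202,0,1,0,0,0,220,-228,0,1,0,0,0,232,-241,0,1,0,0,0,232,-241,0,1,0,0,0,232,-241,20,1,0,0,0,232,-241,45,1,0,0,0,232,-241,65,1])

```text
t: 22.75
tcp_pos: [0.4409, 0.2948, 0.0426]
orientation: [[0.21, 0.978, -0.001], [0.978, -0.21, -0.002], [-0.002, -0.0, -1.0]]
wrist_force: [0.3, 0.3, -1.4]
gripper_width: 0.0281
grasp_force: 59.6
```

Emit:
step_arm(motion=[0,0,0,0,0,10,1,0,0,0,0,0,16,1,0,0,0,0,0,20,1,0,0,0,0,0,22,1,0,0,0,0,0,22,1])

```text
t: 23.25
tcp_pos: [0.4411, 0.2967, 0.0226]
orientation: [[0.209, 0.978, 0.001], [0.978, -0.209, 0.0], [0.001, 0.0, -1.0]]
wrist_force: [-0.3, -0.2, -0.9]
gripper_width: 0.0285
grasp_force: 59.6
```

Emit:
step_arm(motion=[0,0,0,0,0,1.5,1,0,0,0,0,0,3,1,0,0,0,0,0,4,1,0,0,0,0,0,4,1])

```text
t: 23.65
tcp_pos: [0.4407, 0.2967, 0.0183]
orientation: [[0.209, 0.978, -0.0], [0.978, -0.209, 0.0], [0.0, -0.0, -1.0]]
wrist_force: [-0.1, -1.1, -2.0]
gripper_width: 0.0281
grasp_force: 59.6
```

Emit:
step_arm(motion=[0,0,0,0,0,0.4,1,0,0,0,0,0,0.4,-0.2,0,0,0,0,0,0.4,-0.2,0,0,0,0,0,0.4,-0.2,0,0,0,0,0,0.4,-0.2,0,0,0,0,0,-15,-0.2,0,0,0,0,0,-45,-0.4,0,0,0,0,0,-90,-1,0,0,0,0,0,-140,-1,0,0,0,0,0,-160,-1,0,0,0,0,0,-160,-1,0,0,0,0,0,-160,-1])

```text
t: 24.85
tcp_pos: [0.4405, 0.2967, 0.1789]
orientation: [[0.209, 0.978, 0.0], [0.978, -0.209, 0.001], [0.001, 0.0, -1.0]]
wrist_force: [0.5, -0.1, 0.0]
gripper_width: 0.0852
grasp_force: 0.0
```

Run:
```python
from h import *
f=grab('wrist','w6.png'); captop(f,(.442,.299),.03,.06,.03)
captop(f,(.624,.2615),.03,.06,.03)
captop(f,(.5277,.1544),.015,.035,.035)
g=grab('top');captop(g,(.5277,.1544),.015,.035,.035)
print(robot.get_state()['dq'])
```

```text
n 1104 z med 0.04916429267212566 hist [ 30  18  36  38 846 136   0] circ ((0.44055867195129395, 0.2981751561164856), 0.01484012696892023)
n 1457 z med 0.0487882608509041 hist [ 97  97 111 108 907 137   0] circ ((0.622704803943634, 0.2599463164806366), 0.015771502628922462)
n 293 z med 0.022247213411646927 hist [ 92 111  90   0   0] circ ((0.5152490735054016, 0.15429577231407166), 0.01798079162836075)
n 423 z med 0.025004762658751623 hist [ 30  45 306  42   0] circ ((0.5275305509567261, 0.1555069386959076), 0.021941233426332474)
[ 0.4024  0.9241 -0.187   0.109   0.0198  0.083   0.0094]
```

View pics/w6.png

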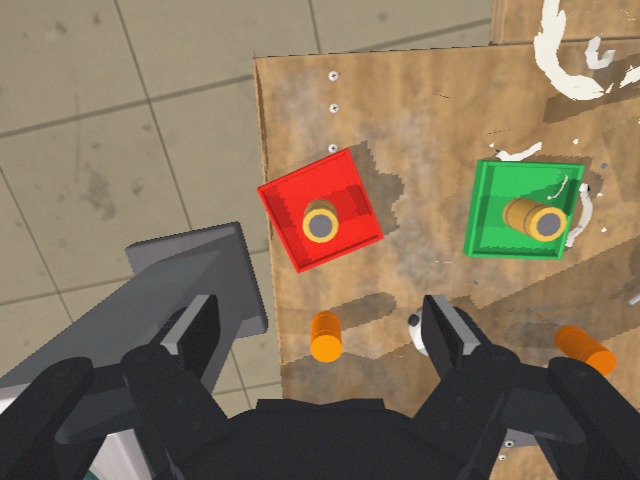

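The last view shows one cap upright in the red tray at (320,225) and one upright in the green tray at (548,223). The counter has not moved.

```bash
python3 -c "
from h import *
print(order.hand_in())"
```

```text
the job is handed in; nothing more can be done
None
```

I handed the job in: the first cap slid down to the plate and stands upright in the green tray, then the second stopped on the shoulder and stands upright in the red tray, with the tally counter undisturbed, in about 25 s of the 72 s allowed.

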